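# Line up the drying pots against the battens

### The job

Push the small deep pot along the table into the inner corner of the wooden L-shaped stop, so that it touches both battens, and push the wide shallow dish up beside it, so that the dish touches the long batten and the pot. Only slide the two on the table, never lift or tip them, and leave the jar, the cup and the brush where they are.

Things in the scene. Friction and masses are not known exactly. Their poses are not given: they have to be found in the camera images.
- fence: L-shaped stop of two wooden battens, 22 mm thick and 45 mm high, fixed to the table. Origin: the inner corner, at table height, where the two inner faces meet. The long batten's inner face is the plane x = 0 of this frame and runs from the corner 300 mm along -y; the short end batten's inner face is the plane y = 0 and runs from the corner 85 mm along -x. The free table in the L is at x < 0, y < 0; z is up. Its position and yaw vary (yaw about -0.1 to 0.3 rad).
- pot: small deep round pot of plain fired clay, open at the top, loose, about 0.25 to 0.5 kg: outer diameter 104 mm, height 60 mm, its side upright above 15 mm and narrowing below that to a foot 90 mm across; wall 6 mm (mouth 92 mm across), inner floor 8 mm above its underside. Origin: centre of the underside; z up. Fingertips can push it from outside or, put down into it, from inside.
- dish: wide shallow round dish of the same clay, open at the top, loose, about 0.3 to 0.65 kg: outer diameter 150 mm, height 40 mm, its side upright above 20 mm and narrowing below that to a foot 116 mm across; wall 6 mm (mouth 138 mm across), inner floor 8 mm above its underside. Origin: centre of the underside; z up. Pushed from outside or, with the fingertips put down into it, from inside.
- jar: small clay jar with a lid and a knob, 68 mm across, 70 mm high, standing to the left of the work; to be left alone. Origin: centre of the underside.
- cup: steel cup, 72 mm across, 75 mm high, standing to the right of the work; to be left alone. Origin: centre of the underside.
- brush: flat brush with a wooden handle, 200 mm long, 42 mm wide and 20 mm high, lying on the table to the right of the work, beyond the cup; to be left alone. Origin: the middle of its underside; x points along it to the bristles.
There are look-alikes about, which are no part of the job. Leave any blue or pink look-alike of the pot alone.

How it is judged:
By the outcome, as a careful person would: the job done as asked, in the order asked, and still so for the second after the job is handed in, with the robot touching nothing.
It also fails if it takes over 72 s, if anything falls off the work surface, if the arm or the gripper's body presses on something with over 40 N, if the wrist force passes 120 N, or if a joint passes its speed limit or range.

### The arm

A 6-joint arm with a two-finger parallel gripper is mounted at the origin on the work surface. World frame = base frame: x ahead of the robot, y to its left, z up, the work surface at z = 0. Lengths are in mm, angles in rad, forces in N, time in s.
With the tool pointing down it reaches from about 275 to 975 mm from the base axis. Payload 8.4 kg.
Tool frame: the origin (TCP) lies on the centre line of the jaws, within the pads' length; the fingertips stand 22 mm ahead of it and the grasp point (between the pads) lies 3 mm ahead of it; z points along the fingers, y is the line along which they close (so a half turn about z gives the same grasp; the last joint's range is limited). The gripper opens to 92 mm and grips with 3 to 60 N. Pads are 20 mm wide; open, the fingers measure 128 mm over their backs; the gripper's body (75 mm by 189 mm) begins 69 mm behind the grasp point.
Start: joints at [-1.295, 0.353, 1.633, -0, 1.155, -0.002], TCP at [171.399, -601.041, 206.783] pointing down, gripper open.
Joint ranges: [-2.63, 2.63], [-0.92, 2.1], [0.06, 2.66], [-1.3, 4.44], [0, 2.69], [-3.02, 3.02]. Speed limits (rad/s): [2.22, 2.22, 2.79, 3.14, 3.14, 3.14].

### API

Orientations are given as [roll, pitch, yaw] about the fixed x, y, z axes, in that order (R = Rz(yaw) Ry(pitch) Rx(roll)).
In Python, from workcell import robot, optics gives the robot as it stands.
- The arm moves only by the tool drive_tool, never from a script. Its argument "steps" is a list of rows, each an object with "fingers": the opening, from -1 (shut) to 1 (fully open), so that 0 is half open; "linear": the shift along the tool's x, y, z in cm, a list of three; "twist": the turn about the tool's z in degrees. In form: [{"fingers": fingers, "linear": [dx, dy, dz], "twist": twist}, ...]. A call has 1 to 20 rows; each row shifts and turns the commanded pose from where the row before left it, along the tool's axes as they then stand; what a row does not reach is not made up. A row lasts 1/10 s, in which the tool goes at most 50 mm and 8.59 degrees, less where a joint would pass 70% of its speed; a pose out of reach is approached as far as the arm can. A call is refused whole if a number of a shift passes 5 or a number of a turn 8.59, either way. A call with a gripper value outside its range is refused whole. The fingers move at their own pace and stop on an object; "grip_force" is the grip in N (left out, the last holds). Time passes only in rows, so rows that do not move let the fingers close. It gives the time, the measured TCP pose, the force, the opening and the grip force at its end, in the units of the state.
- robot.get_state(): the state, without advancing time (a new reading comes with each control period).
- optics.grab_frame(name): name is "scene" or "top" or "wrist"; returns the picture (384x512x3 uint8, red, green, blue); there is no depth.
- optics.camera_model(name): a dict with "fov_y" (degrees; the focal length in pixels is half the picture's height over the tangent of half this angle, whatever the lens; pixels are square), "cx", "cy" (the principal point, pixels), "dist" ([k1, k2, p1, p2, k3] as OpenCV has them; the pictures are not rectified), "world_from_camera" (4x4, takes a point from camera to world coordinates); the wrist camera has in their place "tool_from_camera" (4x4, takes a point from camera to tool coordinates, whose origin is the TCP and whose axes are the flange's). Camera axes: x right, y down, z forward; pixel columns grow to the right and rows downward; lengths in mm; the calibration is good to about 2 mm. A picture is of the moment at which its call begins: read the wrist's pose just before it. camera_model takes no time and is no camera call.
- robot.close_job(): hands the job in; it is judged then, once.
The state is a dict: "t": time; "qpos": joint angles; "qd": joint speeds; "tau": joint torques, N m; "tcp_pos": TCP position; "eef_rot": TCP orientation; "wrist_force": force on the tool from outside, world axes, zero at the start; "wrist_torque": the same for the moment, N m; "grip_width": opening from 0.0 (shut) to 1.0 (fully open); "grasp_force": force on a finger pad.
Only numpy, scipy, OpenCV 4.12 (cv2) and the standard library are available. Lean on these libraries where they do the work, as an engineer would, in place of code of your own. Each camera call takes 0.05 s, during which the arm holds its last target. There are 200 camera calls.

## Working session

There is one attempt and no reset: what is moved stays moved. The work goes in short steps, Python scripts to look and compute and a tool call to move; the robot and the scene stay as the last step left them, time stands still between calls to the robot, and variables do not carry over. Pictures are saved under pics/ and viewed, at most 10 in all, crops included, and the job is handed in when it is done.

Besides the shell and the picture viewer there is one more tool, called after "Emit:" by a JSON object that holds its "op" and its "data", one argument or row to a line. drive_tool: Moves the arm, as the interface text tells. Its arguments: {"type":"object","properties":{"steps":{"type":"array","items":{"type":"object","properties":{"fingers":{"type":"number"},"linear":{"type":"array","items":{"type":"number"}},"twist":{"type":"number"}}}},"grip_force":{"type":"number"}},"required":["steps"]}

```bash
mkdir -p pics; python3 - <<'E'
from workcell import robot, optics
import cv2, numpy as np
for n in ("scene","top"):
    f=optics.grab_frame(n); cv2.imwrite(f"pics/{n}0.png",f[:,:,::-1]); m=optics.camera_model(n); print(n,m)
m=optics.camera_model("wrist");print(m)
s=robot.get_state();print(s)
E
```

```text
scene {'fov_y': 44.966653939488054, 'cx': 263.7987643404864, 'cy': 195.49766141065902, 'dist': array([0.02639208, 0.        , 0.        , 0.        , 0.        ]), 'world_from_camera': array([[ 3.57038278e-01,  5.96303567e-01, -7.18989376e-01,
         1.34051242e+03],
       [ 9.33803389e-01, -2.46914129e-01,  2.58929804e-01,
        -2.89518685e+02],
       [-2.31278701e-02, -7.63842568e-01, -6.44988088e-01,
         7.82010653e+02],
       [ 0.00000000e+00,  0.00000000e+00,  0.00000000e+00,
         1.00000000e+00]])}
top {'fov_y': 57.8307340747059, 'cx': 254.60615825375837, 'cy': 184.92305299695607, 'dist': array([-0.08578427,  0.        ,  0.        ,  0.        ,  0.        ]), 'world_from_camera': array([[-2.68768729e-02, -9.93015700e-01,  1.14880167e-01,
         4.09586250e+02],
       [-9.99419790e-01,  2.42877270e-02, -2.38786598e-02,
         1.50211767e+01],
       [ 2.09217060e-02, -1.15455296e-01, -9.93092320e-01,
         1.04157506e+03],
       [ 0.00000000e+00,  0.00000000e+00,  0.00000000e+00,
         1.00000000e+00]])}
{'fov_y': 59.962758965625895, 'cx': 255.6067
[... 458 characters left out ...]
   1.00000000e+00]])}
{'t': 0.1, 'qpos': array([-1.29544165e+00,  3.53557357e-01,  1.63405719e+00, -9.52533217e-06,
        1.15521104e+00, -2.40674598e-03]), 'qd': array([-0.00086514, -0.0013032 , -0.00142826,  0.00063152,  0.00114487,
        0.00132777]), 'tau': array([ 6.67148743e-04, -5.94908094e+01, -3.34932411e+01,  6.99115125e-02,
        1.83433061e-02, -1.96106171e-07]), 'tcp_pos': array([ 171.24542426, -600.60555871,  206.15332761]), 'eef_rot': array([-3.14035970e+00,  5.74241364e-06,  2.77765280e-01]), 'wrist_force': array([ 0.45828799, -0.19205491, -0.30638257]), 'wrist_torque': array([ 0.01883775,  0.00546517, -0.06875106]), 'grasp_force': 0.0, 'grip_width': 1.0020471980252466}
```

View pics/scene0.png

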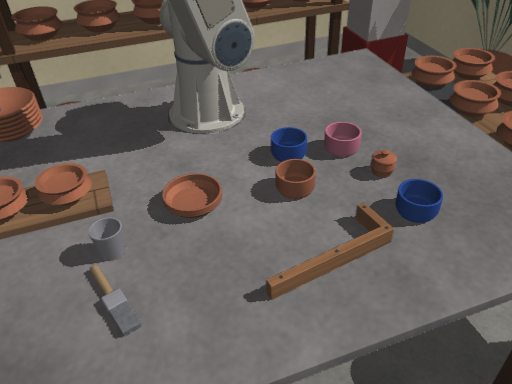

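View pics/top0.png

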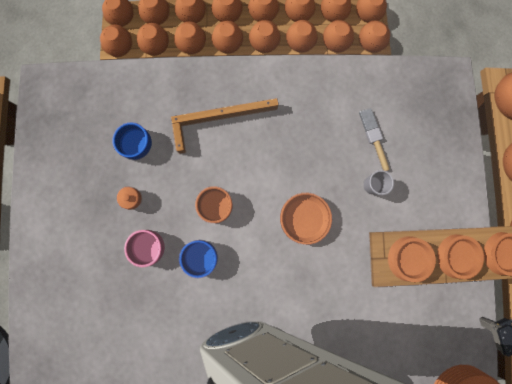

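The top view shows the clay pot at about (214,205) and the dish at about (306,218). The L-stop has its corner at about (178,120) and its long batten runs to (277,103). The jar is at (129,198) and the cup at (381,182).

```bash
cat > h.py <<'E'
from workcell import robot, optics
import cv2, numpy as np
def cast(n,px,z,T=None):
    m=optics.camera_model(n); f=192/np.tan(np.radians(m["fov_y"]/2))
    K=np.array([[f,0,m["cx"]],[0,f,m["cy"]],[0,0,1.]])
    p=cv2.undistortPoints(np.asarray(px,float).reshape(-1,1,2),K,m["dist"]).reshape(-1,2)
    T=m["world_from_camera"] if T is None else T
    d=np.c_[p,np.ones(len(p))]@T[:3,:3].T; o=T[:3,3]
    return (o+d*((z-o[2])/d[:,2])[:,None])[:,:2]
def mask(im,lo,hi):
    return cv2.inRange(cv2.cvtColor(im,cv2.COLOR_RGB2HSV),lo,hi)
def comps(m,a=150):
    c,_=cv2.findContours(m,cv2.RETR_EXTERNAL,cv2.CHAIN_APPROX_NONE)
    return [k.reshape(-1,2) for k in c if cv2.contourArea(k)>a]
E
python3 - <<'E'
from h import *
for n in("top","scene"):
    im=optics.grab_frame(n); hsv=cv2.cvtColor(im,cv2.COLOR_RGB2HSV)
    for p in ([(214,190),(214,205),(306,196),(306,218),(230,112),(230,118),(179,140)] if n=="top" else [(295,170),(190,210),(330,262)]): print(p,hsv[p[1],p[0]])
    for c in comps(mask(im,(0,90,60),(25,255,255))):
        (x,y),r=cv2.minEnclosingCircle(c); print(n,round(x),round(y),round(r),cv2.contourArea(c),hsv[c[:,1],c[:,0]].mean(0).round())
im=optics.grab_frame("top")
cv2.imwrite("pics/crop.png",cv2.resize(im[90:260,110:340,::-1],None,fx=3.4,fy=3.4,interpolation=cv2.INTER_CUBIC))
E
```

```text
(214, 190) [  8 113  95]
(214, 205) [  9 134 122]
(306, 196) [  9 125 110]
(306, 218) [ 11 142 198]
(230, 112) [ 15 142 169]
(230, 118) [ 6 14 91]
(179, 140) [ 15 143 177]
top 466 383 32 777.5 [ 10. 140. 103.]
top 306 218 26 2020.5 [ 10. 117. 177.]
top 213 205 18 1001.0 [ 10. 116. 170.]
top 128 198 12 394.5 [  9. 118. 144.]
top 226 124 56 1165.0 [ 14. 113. 131.]
top 469 194 132 10942.0 [ 14. 119. 137.]
top 245 37 146 15625.0 [ 13. 127. 141.]
(295, 170) [  9 124  80]
(190, 210) [  8 131 146]
(330, 262) [ 13 126 105]
scene 332 264 71 2700.0 [ 13. 118. 109.]
scene 192 192 30 1996.5 [  9. 123. 119.]
scene 52 204 62 5566.0 [ 12. 114. 110.]
scene 295 177 22 1258.5 [  9. 120. 112.]
scene 384 163 14 497.5 [  9. 117. 106.]
scene 14 114 29 1607.0 [  9. 124.  91.]
scene 463 100 65 4942.5 [ 10. 118.  85.]
scene 373 48 36 832.5 [  1. 134.  67.]
scene 296 2 53 1295.0 [ 13. 109.  81.]
scene 84 39 87 6124.0 [ 11. 112.  72.]
```

View pics/crop.png

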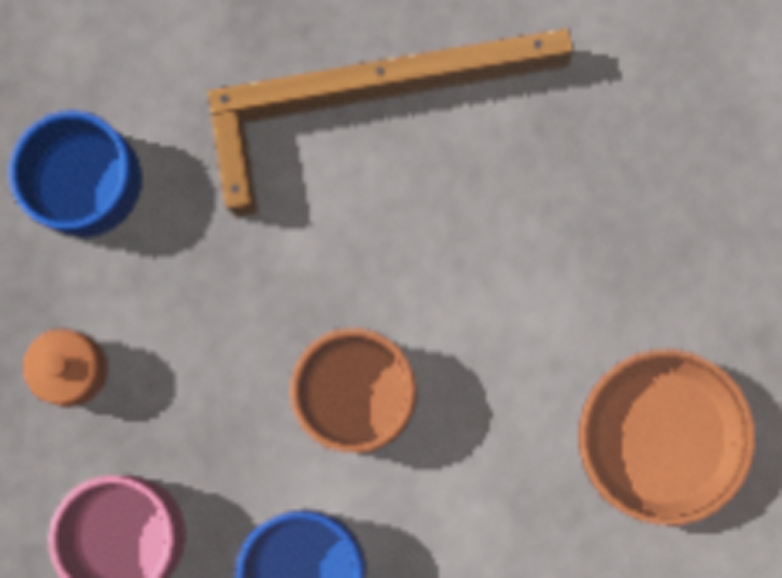

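```bash
cat >> h.py <<'E'
def scene_top(im=None):
    im=optics.grab_frame("top") if im is None else im
    M=mask(im,(0,80,60),(25,255,255)); out={}
    for c in comps(M):
        (x,y),r=cv2.minEnclosingCircle(c)
        if y<85 or x>350 or y>300: continue
        if r>40: out["fence"]=c; continue
        z,nm=(40,"dish") if r>22 else (60,"pot") if r>15 else (55,"jar")
        w=cast("top",cv2.convexHull(c).reshape(-1,2),z)
        (cx,cy),R=cv2.minEnclosingCircle(w.astype(np.float32)); e=cv2.fitEllipse(cast("top",c,z).astype(np.float32))
        out[nm]=(np.array(e[0]),np.array(e[1]),R)
    return out
E
python3 - <<'E'
from h import *
im=optics.grab_frame("top"); o=scene_top(im)
for k in o:
    if k!="fence": print(k,o[k])
M=np.zeros(im.shape[:2],np.uint8); cv2.drawContours(M,[o["fence"]],-1,255,-1)
def line(p): 
    vx,vy,x,y=cv2.fitLine(p.astype(np.float32),cv2.DIST_HUBER,0,.01,.01).ravel(); return np.array([x,y]),np.array([vx,vy])
top=np.array([(c,np.flatnonzero(M[:,c])[0]-.5) for c in range(180,274)]);bot=np.array([(c,np.flatnonzero(M[:,c])[-1]+.5) for c in range(192,274)])
lef=np.array([(np.flatnonzero(M[r])[0]-.5,r) for r in range(124,147)])
a=line(cast("top",top,45)); b=line(cast("top",bot,0)); s=line(cast("top",lef,45))
u=a[1]*np.sign(a[1][1]) # +y fence
yaw=np.arctan2(-u[0],u[1]); print("yaw",yaw, np.arctan2(-b[1][0],b[1][1]), np.arctan2(s[1][1],s[1][0]))
ex=np.array([np.cos(yaw),np.sin(yaw)]);ey=np.array([-ex[1],ex[0]])
xo=a[0]@ex; xb=b[0]@ex; yo=s[0]@ey
print("outer x-22",xo-22,"inner base",xb,"yo-22",yo-22)
C=ex*(xo-22)+ey*(yo-22);print("corner",C)
for k in("pot","dish","jar"): d=o[k][0]-C; print(k,d@ex,d@ey)
E=cast("top",[(277,103)],45)[0]; print("end",(E-C)@ex,(E-C)@ey)
for n,p,z in(("cup",(381,181),75),("blue1",(132,141),60),("blue2",(198,259),60),("pink",(143,248),60)):print(n,cast("top",[p],z))
E
```

```text
dish (array([ 425.58108521, -154.47790527]), array([146.08184814, 149.19432068]), 75.65072631835938)
pot (array([470.73422241, 109.11054993]), array([ 99.83670807, 103.26024628]), 52.565452575683594)
jar (array([495.95578003, 352.57962036]), array([61.20684052, 70.14763641]), 35.74809646606445)
yaw 0.15539189 -2.980236 0.1547514
outer x-22 741.58374 inner base 745.43207 yo-22 96.10893
corner [717.77386 209.72382]
pot -259.6346978984493 -61.16732257818239
dish -345.038650977147 -314.59156738798265
jar -197.0359907736729 175.4647125787833
end 5.994522503690682 -296.7120759217941
cup [[ 523.84876577 -369.86067351]]
blue1 [[660.04092279 343.56075263]]
blue2 [[319.55289047 154.49303473]]
pink [[353.09175584 308.56847013]]
```

Emit:
{"op": "drive_tool", "data": {
  "steps": [
    {"fingers": -1, "linear": [0, 0, 0], "twist": 7.0},
    {"fingers": -1, "linear": [2.25, -3.64, 0], "twist": 0},
    {"fingers": -1, "linear": [2.25, -3.64, 0], "twist": 0},
    {"fingers": -1, "linear": [2.25, -3.64, 0], "twist": 0},
    {"fingers": -1, "linear": [2.25, -3.64, 0], "twist": 0},
    {"fingers": -1, "linear": [2.25, -3.64, 0], "twist": 0},
    {"fingers": -1, "linear": [2.25, -3.64, 0], "twist": 0},
    {"fingers": -1, "linear": [2.25, -3.64, 0], "twist": 0},
    {"fingers": -1, "linear": [2.25, -3.64, 0], "twist": 0},
    {"fingers": -1, "linear": [2.25, -3.64, 0], "twist": 0},
    {"fingers": -1, "linear": [2.25, -3.64, 0], "twist": 0},
    {"fingers": -1, "linear": [2.25, -3.64, 0], "twist": 0},
    {"fingers": -1, "linear": [2.25, -3.64, 0], "twist": 0},
    {"fingers": -1, "linear": [2.25, -3.64, 0], "twist": 0},
    {"fingers": -1, "linear": [2.25, -3.64, 0], "twist": 0},
    {"fingers": -1, "linear": [2.25, -3.64, 0], "twist": 0},
    {"fingers": -1, "linear": [2.25, -3.64, 0], "twist": 0},
    {"fingers": -1, "linear": [2.25, -3.64, 0], "twist": 0},
    {"fingers": -1, "linear": [2.25, -3.64, 0], "twist": 0},
    {"fingers": -1, "linear": [0, 0, 0], "twist": 0}
  ]
}}

```text
t: 2.3
tcp_pos: [471.8, 113.0, 207.0]
eef_rot: [-3.14, -0.002, 0.159]
wrist_force: [-0.5, -0.5, -0.4]
grip_width: 0.004
grasp_force: 0.0
```

Emit:
{"op": "drive_tool", "data": {
  "steps": [
    {"fingers": -1, "linear": [0, 0.3, 3], "twist": 0},
    {"fingers": -1, "linear": [0, 0, 3], "twist": 0},
    {"fingers": -1, "linear": [0, 0, 3], "twist": 0},
    {"fingers": -1, "linear": [0, 0, 3], "twist": 0},
    {"fingers": -1, "linear": [0, 0, 2], "twist": 0},
    {"fingers": -1, "linear": [0, 0, 1.5], "twist": 0},
    {"fingers": -1, "linear": [0, 0, 1], "twist": 0},
    {"fingers": -1, "linear": [0, 0, 0], "twist": 0},
    {"fingers": -1, "linear": [0, 0, 0], "twist": 0}
  ]
}}

```text
t: 3.2
tcp_pos: [470.6, 105.9, 42.2]
eef_rot: [3.142, -0.0, 0.155]
wrist_force: [-0.5, -0.4, -1.0]
grip_width: 0.007
grasp_force: 0.0
```

Emit:
{"op": "drive_tool", "data": {
  "steps": [
    {"fingers": -1, "linear": [1.5, 0, 0], "twist": 0},
    {"fingers": -1, "linear": [1.0, 0, 0], "twist": 0},
    {"fingers": -1, "linear": [0.5, 0, 0], "twist": 0},
    {"fingers": -1, "linear": [0.5, 0, 0], "twist": 0},
    {"fingers": -1, "linear": [0.8, 0, 0], "twist": 0},
    {"fingers": -1, "linear": [1.3, 0, 0], "twist": 0},
    {"fingers": -1, "linear": [1.5, 0, 0], "twist": 0},
    {"fingers": -1, "linear": [1.5, 0, 0], "twist": 0},
    {"fingers": -1, "linear": [1.5, 0, 0], "twist": 0},
    {"fingers": -1, "linear": [1.5, 0, 0], "twist": 0},
    {"fingers": -1, "linear": [1.5, 0, 0], "twist": 0},
    {"fingers": -1, "linear": [1.5, 0, 0], "twist": 0},
    {"fingers": -1, "linear": [1.5, 0, 0], "twist": 0},
    {"fingers": -1, "linear": [1.5, 0, 0], "twist": 0},
    {"fingers": -1, "linear": [1.5, 0, 0], "twist": 0},
    {"fingers": -1, "linear": [1.3, 0, 0], "twist": 0},
    {"fingers": -1, "linear": [1.0, 0, 0], "twist": 0},
    {"fingers": -1, "linear": [0.6, 0, 0], "twist": 0},
    {"fingers": -1, "linear": [0, 0, 0], "twist": 0}
  ]
}}

```text
t: 5.1
tcp_pos: [688.7, 140.3, 41.6]
eef_rot: [-3.142, -0.001, 0.156]
wrist_force: [0.9, -0.2, 0.5]
grip_width: 0.008
grasp_force: 0.0
```

```bash
python3 - <<'E'
from h import *
for n in("scene","top"): cv2.imwrite(f"pics/{n}1.png",optics.grab_frame(n)[:,:,::-1])
a=cv2.imread("pics/scene1.png")[100:340,180:460];b=cv2.imread("pics/top1.png")[80:260,100:340]
cv2.imwrite("pics/c1.png",np.hstack([cv2.resize(a,(400,343)),cv2.resize(b,(400,343))]))
print(robot.get_state()["tcp_pos"])
E
```

```text
[687.79358815 140.15164601  41.65867519]
```

View pics/c1.png

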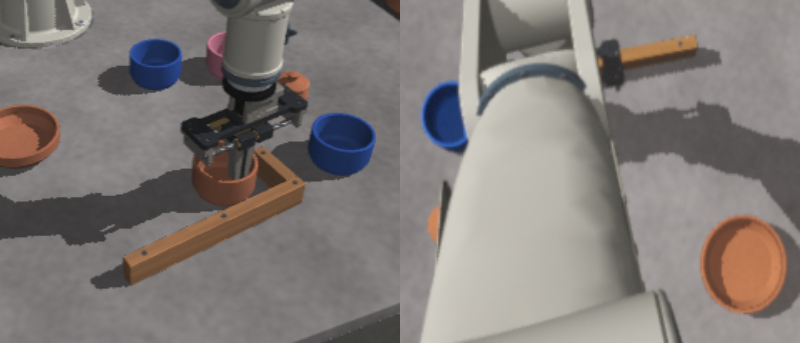

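The pot hangs on the fingers about 20 mm short of the long batten, and it is clear of the end batten.

Emit:
{"op": "drive_tool", "data": {
  "steps": [
    {"fingers": -1, "linear": [0.5, 0, 0], "twist": 0},
    {"fingers": -1, "linear": [0.5, 0, 0], "twist": 0},
    {"fingers": -1, "linear": [0.4, 0, 0], "twist": 0},
    {"fingers": -1, "linear": [0.3, 0, 0], "twist": 0},
    {"fingers": -1, "linear": [0.0, 0, 0], "twist": 0}
  ]
}}

```text
t: 5.7
tcp_pos: [705.1, 142.9, 41.8]
eef_rot: [-3.142, -0.001, 0.156]
wrist_force: [-0.3, 0.5, -0.0]
grip_width: 0.005
grasp_force: 0.0
```

Emit:
{"op": "drive_tool", "data": {
  "steps": [
    {"fingers": -1, "linear": [0.2, 0, 0], "twist": 0},
    {"fingers": -1, "linear": [0.0, 0, 0], "twist": 0},
    {"fingers": -1, "linear": [0.0, 0, 0], "twist": 0}
  ]
}}

```text
t: 6.0
tcp_pos: [706.6, 143.1, 41.8]
eef_rot: [-3.142, -0.0, 0.156]
wrist_force: [-1.1, -0.1, 0.2]
grip_width: 0.003
grasp_force: 0.3
```

Emit:
{"op": "drive_tool", "data": {
  "steps": [
    {"fingers": -1, "linear": [0.2, 0, 0], "twist": 0},
    {"fingers": -1, "linear": [0.0, 0, 0], "twist": 0},
    {"fingers": -1, "linear": [0.0, 0, 0], "twist": 0}
  ]
}}

```text
t: 6.3
tcp_pos: [708.6, 143.4, 41.8]
eef_rot: [3.142, -0.0, 0.156]
wrist_force: [-1.0, 0.0, -0.5]
grip_width: 0.002
grasp_force: 0.4
```

Emit:
{"op": "drive_tool", "data": {
  "steps": [
    {"fingers": -1, "linear": [0.2, 0, 0], "twist": 0},
    {"fingers": -1, "linear": [0.0, 0, 0], "twist": 0},
    {"fingers": -1, "linear": [0.0, 0, 0], "twist": 0}
  ]
}}

```text
t: 6.6
tcp_pos: [710.7, 143.8, 41.8]
eef_rot: [-3.142, -0.0, 0.156]
wrist_force: [-0.7, -0.1, 0.0]
grip_width: 0.0
grasp_force: 0.4
```

Emit:
{"op": "drive_tool", "data": {
  "steps": [
    {"fingers": -1, "linear": [0.2, 0, 0], "twist": 0},
    {"fingers": -1, "linear": [0.0, 0, 0], "twist": 0},
    {"fingers": -1, "linear": [0.0, 0, 0], "twist": 0}
  ]
}}

```text
t: 6.9
tcp_pos: [711.4, 143.8, 41.6]
eef_rot: [3.141, 0.002, 0.156]
wrist_force: [-5.3, -0.5, 2.2]
grip_width: 0.004
grasp_force: 2.6
```

Emit:
{"op": "drive_tool", "data": {
  "steps": [
    {"fingers": -1, "linear": [0.2, 0, 0], "twist": 0},
    {"fingers": -1, "linear": [0.0, 0, 0], "twist": 0},
    {"fingers": -1, "linear": [0.0, 0, 0], "twist": 0}
  ]
}}

```text
t: 7.2
tcp_pos: [711.9, 143.9, 41.5]
eef_rot: [3.141, 0.005, 0.156]
wrist_force: [-10.4, -2.1, 6.1]
grip_width: 0.005
grasp_force: 5.1
```

Emit:
{"op": "drive_tool", "data": {
  "steps": [
    {"fingers": -1, "linear": [-1.0, 0, 0], "twist": 0},
    {"fingers": -1, "linear": [-1.2, 0, 0], "twist": 0},
    {"fingers": -1, "linear": [-0.6, -1.0, 0], "twist": 0},
    {"fingers": -1, "linear": [0, -1, 0], "twist": 0},
    {"fingers": -1, "linear": [0, -0.6, 0], "twist": 0},
    {"fingers": -1, "linear": [0, -0.5, 0], "twist": 0},
    {"fingers": -1, "linear": [0, -0.2, 0], "twist": 0},
    {"fingers": -1, "linear": [0, 0, 0], "twist": 0}
  ]
}}

```text
t: 8.0
tcp_pos: [682.0, 172.9, 41.9]
eef_rot: [3.141, -0.0, 0.156]
wrist_force: [0.6, -1.7, 1.7]
grip_width: 0.009
grasp_force: 0.9
```

Emit:
{"op": "drive_tool", "data": {
  "steps": [
    {"fingers": -1, "linear": [0, -0.2, 0], "twist": 0},
    {"fingers": -1, "linear": [0.0, 0, 0], "twist": 0},
    {"fingers": -1, "linear": [0.0, 0, 0], "twist": 0}
  ]
}}

```text
t: 8.3
tcp_pos: [681.5, 174.4, 41.8]
eef_rot: [3.142, -0.0, 0.155]
wrist_force: [0.7, -3.4, 1.2]
grip_width: 0.005
grasp_force: 1.1
```

Emit:
{"op": "drive_tool", "data": {
  "steps": [
    {"fingers": -1, "linear": [0, -0.2, 0], "twist": 0},
    {"fingers": -1, "linear": [0.0, 0, 0], "twist": 0},
    {"fingers": -1, "linear": [0.0, 0, 0], "twist": 0}
  ]
}}

```text
t: 8.6
tcp_pos: [681.1, 176.6, 41.8]
eef_rot: [-3.142, -0.0, 0.156]
wrist_force: [0.9, -2.5, 1.7]
grip_width: 0.006
grasp_force: 1.2
```

Emit:
{"op": "drive_tool", "data": {
  "steps": [
    {"fingers": -1, "linear": [0, -0.2, 0], "twist": 0},
    {"fingers": -1, "linear": [0.0, 0, 0], "twist": 0},
    {"fingers": -1, "linear": [0.0, 0, 0], "twist": 0}
  ]
}}

```text
t: 8.9
tcp_pos: [680.6, 178.7, 41.8]
eef_rot: [-3.142, 0.0, 0.156]
wrist_force: [-0.2, -1.6, 0.9]
grip_width: 0.004
grasp_force: 1.0
```

Emit:
{"op": "drive_tool", "data": {
  "steps": [
    {"fingers": -1, "linear": [0, -0.2, 0], "twist": 0},
    {"fingers": -1, "linear": [0.0, 0, 0], "twist": 0},
    {"fingers": -1, "linear": [0.0, 0, 0], "twist": 0}
  ]
}}

```text
t: 9.2
tcp_pos: [680.2, 180.6, 41.7]
eef_rot: [-3.142, 0.0, 0.156]
wrist_force: [-0.9, -1.1, 1.9]
grip_width: 0.007
grasp_force: 1.0
```

Emit:
{"op": "drive_tool", "data": {
  "steps": [
    {"fingers": -1, "linear": [0, -0.2, 0], "twist": 0},
    {"fingers": -1, "linear": [0.0, 0, 0], "twist": 0},
    {"fingers": -1, "linear": [0.0, 0, 0], "twist": 0}
  ]
}}

```text
t: 9.5
tcp_pos: [680.0, 182.4, 41.7]
eef_rot: [3.142, 0.0, 0.156]
wrist_force: [-1.0, -2.3, 1.0]
grip_width: 0.007
grasp_force: 1.4
```

Emit:
{"op": "drive_tool", "data": {
  "steps": [
    {"fingers": -1, "linear": [0, -0.2, 0], "twist": 0},
    {"fingers": -1, "linear": [0.0, 0, 0], "twist": 0},
    {"fingers": -1, "linear": [0.0, 0, 0], "twist": 0}
  ]
}}

```text
t: 9.8
tcp_pos: [679.9, 183.2, 41.7]
eef_rot: [3.14, 0.0, 0.156]
wrist_force: [0.2, -8.2, 1.3]
grip_width: 0.007
grasp_force: 4.0
```

Emit:
{"op": "drive_tool", "data": {
  "steps": [
    {"fingers": -1, "linear": [0, 0.6, 0], "twist": 0},
    {"fingers": -1, "linear": [0, 0.7, 0], "twist": 0},
    {"fingers": -1, "linear": [0.6, 0, 0], "twist": 0},
    {"fingers": -1, "linear": [0.5, 0, 0], "twist": 0},
    {"fingers": -1, "linear": [0.2, -0.2, 0], "twist": 0},
    {"fingers": -1, "linear": [0, 0, 0], "twist": 0}
  ]
}}

```text
t: 10.4
tcp_pos: [694.2, 174.7, 41.6]
eef_rot: [3.14, 0.002, 0.156]
wrist_force: [-1.8, -7.5, 3.0]
grip_width: 0.001
grasp_force: 3.4
```

Emit:
{"op": "drive_tool", "data": {
  "steps": [
    {"fingers": -1, "linear": [0.15, -0.15, 0], "twist": 0},
    {"fingers": -1, "linear": [0.0, 0, 0], "twist": 0},
    {"fingers": -1, "linear": [0.0, 0, 0], "twist": 0}
  ]
}}

```text
t: 10.7
tcp_pos: [694.4, 175.2, 41.5]
eef_rot: [3.139, 0.004, 0.156]
wrist_force: [-4.5, -11.5, 4.8]
grip_width: 0.004
grasp_force: 6.0
```

Emit:
{"op": "drive_tool", "data": {
  "steps": [
    {"fingers": -1, "linear": [0.15, -0.15, 0], "twist": 0},
    {"fingers": -1, "linear": [0.0, 0, 0], "twist": 0},
    {"fingers": -1, "linear": [0.0, 0, 0], "twist": 0}
  ]
}}

```text
t: 11.0
tcp_pos: [694.8, 175.7, 41.4]
eef_rot: [3.137, 0.006, 0.156]
wrist_force: [-6.6, -15.6, 7.8]
grip_width: 0.003
grasp_force: 8.9
```

Emit:
{"op": "drive_tool", "data": {
  "steps": [
    {"fingers": -1, "linear": [0.2, 0, 0], "twist": 0},
    {"fingers": -1, "linear": [0.2, 0, 0], "twist": 0},
    {"fingers": -1, "linear": [0, 0, 0], "twist": 0}
  ]
}}

```text
t: 11.3
tcp_pos: [695.5, 175.8, 41.1]
eef_rot: [3.137, 0.013, 0.156]
wrist_force: [-17.9, -16.7, 16.0]
grip_width: 0.005
grasp_force: 12.8
```

Emit:
{"op": "drive_tool", "data": {
  "steps": [
    {"fingers": -1, "linear": [-0.6, 0.4, 0], "twist": 0},
    {"fingers": -1, "linear": [-1, 0.8, 0], "twist": 0},
    {"fingers": -1, "linear": [-0.8, 0.6, 0], "twist": 0},
    {"fingers": -1, "linear": [0, 0, 0], "twist": 0},
    {"fingers": -1, "linear": [0, 0, -2], "twist": 0},
    {"fingers": -1, "linear": [0, 0, -4], "twist": 0},
    {"fingers": -1, "linear": [0, 0, -4], "twist": 0},
    {"fingers": -1, "linear": [0, 0, -3], "twist": 0},
    {"fingers": -1, "linear": [0, 0, 0], "twist": 0}
  ]
}}

```text
t: 12.2
tcp_pos: [683.1, 159.2, 177.4]
eef_rot: [-3.141, -0.009, 0.156]
wrist_force: [0.2, -0.4, 1.0]
grip_width: 0.006
grasp_force: 0.0
```

Emit:
{"op": "drive_tool", "data": {
  "steps": [
    {"fingers": -1, "linear": [-3.03, 2.7, 0], "twist": 0},
    {"fingers": -1, "linear": [-3.03, 2.7, 0], "twist": 0},
    {"fingers": -1, "linear": [-3.03, 2.7, 0], "twist": 0},
    {"fingers": -1, "linear": [-3.03, 2.7, 0], "twist": 0},
    {"fingers": -1, "linear": [-3.03, 2.7, 0], "twist": 0},
    {"fingers": -1, "linear": [-3.03, 2.7, 0], "twist": 0},
    {"fingers": -1, "linear": [-3.03, 2.7, 0], "twist": 0},
    {"fingers": -1, "linear": [-3.03, 2.7, 0], "twist": 0},
    {"fingers": -1, "linear": [-3.03, 2.7, 0], "twist": 0},
    {"fingers": -1, "linear": [-3.03, 2.7, 0], "twist": 0},
    {"fingers": -1, "linear": [0, 0, 0], "twist": 0},
    {"fingers": -1, "linear": [0, 0, 0], "twist": 0}
  ]
}}

```text
t: 13.4
tcp_pos: [422.2, -155.9, 171.5]
eef_rot: [-3.141, -0.0, 0.153]
wrist_force: [0.7, -0.1, -0.4]
grip_width: 0.007
grasp_force: 0.0
```

```bash
python3 - <<'E'
from h import *
for n in("scene","top"): cv2.imwrite(f"pics/{n}2.png",optics.grab_frame(n)[:,:,::-1])
a=cv2.imread("pics/scene2.png")[140:300,240:460];b=cv2.imread("pics/top2.png")[80:240,100:320]
cv2.imwrite("pics/c2.png",np.hstack([cv2.resize(i,(400,291),interpolation=cv2.INTER_CUBIC) for i in (a,b)]))
print(robot.get_state()["tcp_pos"])
E
```

```text
[ 423.04681708 -155.08788716  171.63275409]
```

View pics/c2.png

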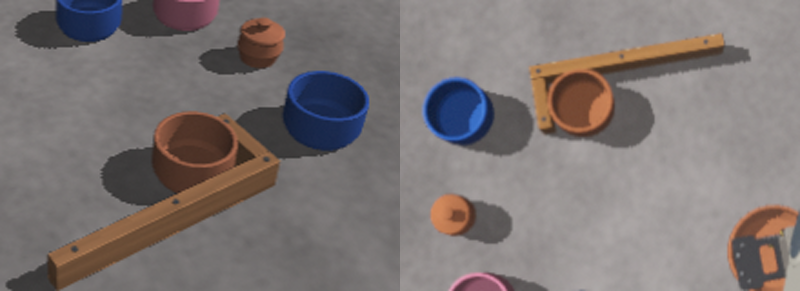

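The pot now sits snug in the corner in both views. The fingers are above the dish.

Emit:
{"op": "drive_tool", "data": {
  "steps": [
    {"fingers": -1, "linear": [0.2, 0, 4], "twist": 0},
    {"fingers": -1, "linear": [0, 0, 4], "twist": 0},
    {"fingers": -1, "linear": [0, 0, 2.5], "twist": 0},
    {"fingers": -1, "linear": [0, 0, 1.5], "twist": 0},
    {"fingers": -1, "linear": [0, 0, 1.2], "twist": 0},
    {"fingers": -1, "linear": [0, 0, 0], "twist": 0},
    {"fingers": -1, "linear": [0, 0, 0], "twist": 0}
  ]
}}

```text
t: 14.2
tcp_pos: [424.9, -154.9, 40.0]
eef_rot: [3.142, -0.0, 0.157]
wrist_force: [0.6, 0.4, 0.7]
grip_width: 0.006
grasp_force: 0.0
```

Emit:
{"op": "drive_tool", "data": {
  "steps": [
    {"fingers": -1, "linear": [1.2, -0.54, 0], "twist": 0},
    {"fingers": -1, "linear": [1.2, -0.54, 0], "twist": 0},
    {"fingers": -1, "linear": [1.0, -0.45, 0], "twist": 0},
    {"fingers": -1, "linear": [0.6, -0.27, 0], "twist": 0},
    {"fingers": -1, "linear": [0.5, -0.22, 0], "twist": 0},
    {"fingers": -1, "linear": [0.5, -0.22, 0], "twist": 0},
    {"fingers": -1, "linear": [0.5, -0.22, 0], "twist": 0},
    {"fingers": -1, "linear": [0, 0, 0], "twist": 0}
  ]
}}

```text
t: 15.0
tcp_pos: [475.5, -122.2, 39.8]
eef_rot: [3.141, -0.0, 0.156]
wrist_force: [-0.1, -0.4, -0.4]
grip_width: 0.007
grasp_force: 0.0
```

Emit:
{"op": "drive_tool", "data": {
  "steps": [
    {"fingers": -1, "linear": [0.6, -0.27, 0], "twist": 0},
    {"fingers": -1, "linear": [1.0, -0.45, 0], "twist": 0},
    {"fingers": -1, "linear": [1.4, -0.64, 0], "twist": 0},
    {"fingers": -1, "linear": [1.4, -0.64, 0], "twist": 0},
    {"fingers": -1, "linear": [1.4, -0.64, 0], "twist": 0},
    {"fingers": -1, "linear": [1.4, -0.64, 0], "twist": 0},
    {"fingers": -1, "linear": [1.4, -0.64, 0], "twist": 0},
    {"fingers": -1, "linear": [1.4, -0.64, 0], "twist": 0},
    {"fingers": -1, "linear": [1.4, -0.64, 0], "twist": 0},
    {"fingers": -1, "linear": [1.4, -0.64, 0], "twist": 0},
    {"fingers": -1, "linear": [1.4, -0.64, 0], "twist": 0},
    {"fingers": -1, "linear": [1.4, -0.64, 0], "twist": 0},
    {"fingers": -1, "linear": [1.4, -0.64, 0], "twist": 0},
    {"fingers": -1, "linear": [1.4, -0.64, 0], "twist": 0},
    {"fingers": -1, "linear": [1.2, -0.54, 0], "twist": 0},
    {"fingers": -1, "linear": [0.8, -0.36, 0], "twist": 0},
    {"fingers": -1, "linear": [0.4, -0.18, 0], "twist": 0},
    {"fingers": -1, "linear": [0, 0, 0], "twist": 0}
  ]
}}

```text
t: 16.8
tcp_pos: [665.9, 3.7, 39.7]
eef_rot: [3.142, 0.0, 0.156]
wrist_force: [-0.1, -0.8, -1.0]
grip_width: 0.003
grasp_force: 0.0
```

```bash
python3 - <<'E'
from h import *
for n in("scene","top"): cv2.imwrite(f"pics/{n}3.png",optics.grab_frame(n)[:,:,::-1])
a=cv2.imread("pics/scene3.png")[140:300,200:420];b=cv2.imread("pics/top3.png")[80:240,120:340]
cv2.imwrite("pics/c3.png",np.hstack([cv2.resize(i,(400,291),interpolation=cv2.INTER_CUBIC) for i in (a,b)]))
print(robot.get_state()["tcp_pos"])
E
```

```text
[665.15703024   3.24206574  39.62024648]
```

View pics/c3.png

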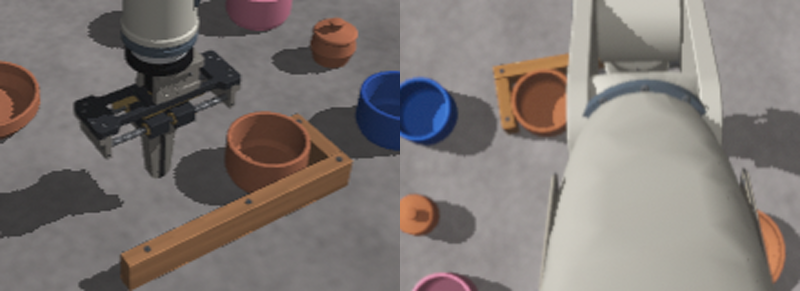

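The fingers are out of the dish, and the dish seems to have stayed behind. I'll check this numerically and look at the wider view.

```bash
python3 - <<'E'
from h import *
im=cv2.imread("pics/scene3.png"); cv2.imwrite("pics/s3.png",cv2.resize(im[120:300,140:380],(800,600),interpolation=cv2.INTER_CUBIC))
m=optics.camera_model("scene"); f=192/np.tan(np.radians(m["fov_y"]/2)); T=np.linalg.inv(m["world_from_camera"])
for z in(18,40,60): 
    p=T@[665.2,3.2,z,1]; print(z,f*p[0]/p[2]+m["cx"],f*p[1]/p[2]+m["cy"])
for n in("scene0","scene3"):
    i=cv2.imread(f"pics/{n}.png")[:,:,::-1]
    for c in comps(mask(i,(0,90,60),(25,255,255))):
        (x,y),r=cv2.minEnclosingCircle(c)
        if 150<x<350 and y>150: print(n,x,y,r)
E
```

```text
18 285.7592046505114 243.2992000577494
40 285.8318724424759 236.4549364880981
60 285.89967655849705 230.06876142194412
scene0 332.0 263.5 70.57807159423828
scene0 191.5 192.5 29.841346740722656
scene0 294.8999938964844 177.10000610351562 21.606124877929688
scene3 330.5 261.5 70.91201782226562
scene3 191.5 192.5 29.841346740722656
```

View pics/s3.png

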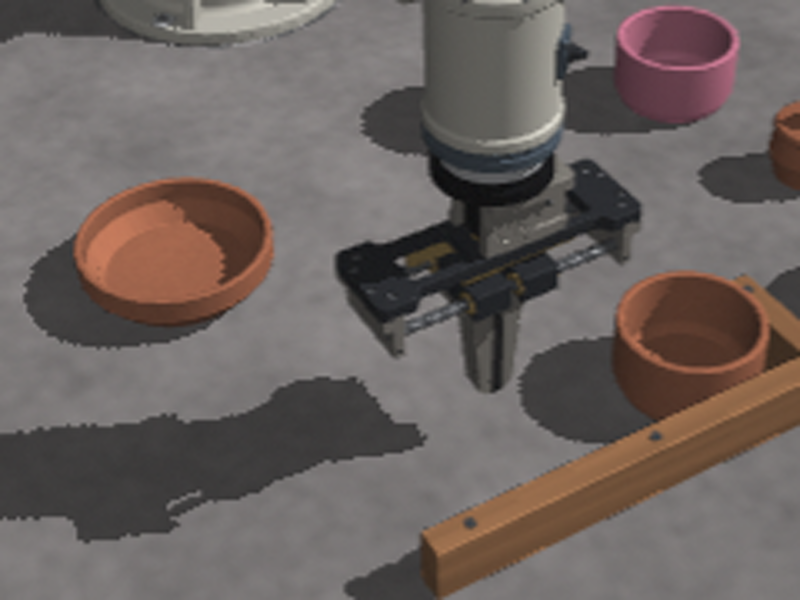

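The scene view puts the fingertip at z≈40, not 18, so it passed just over the dish's rim. The dish hasn't moved, as it has the same pixels as before. I'll go back, go about 20 mm deeper and watch the force.

Emit:
{"op": "drive_tool", "data": {
  "steps": [
    {"fingers": -1, "linear": [0, 0, -2], "twist": 0},
    {"fingers": -1, "linear": [0, 0, -3], "twist": 0},
    {"fingers": -1, "linear": [-3.5, 1.6, 0], "twist": 0},
    {"fingers": -1, "linear": [-4, 1.8, 0], "twist": 0},
    {"fingers": -1, "linear": [-4, 1.8, 0], "twist": 0},
    {"fingers": -1, "linear": [-4, 1.8, 0], "twist": 0},
    {"fingers": -1, "linear": [-4, 1.8, 0], "twist": 0},
    {"fingers": -1, "linear": [-4, 1.8, 0], "twist": 0},
    {"fingers": -1, "linear": [-2.8, 1.3, 0], "twist": 0},
    {"fingers": -1, "linear": [0, 0, 0], "twist": 0},
    {"fingers": -1, "linear": [0, 0, 3], "twist": 0},
    {"fingers": -1, "linear": [0, 0, 2], "twist": 0},
    {"fingers": -1, "linear": [0, 0, 1], "twist": 0},
    {"fingers": -1, "linear": [0, 0, 0], "twist": 0},
    {"fingers": -1, "linear": [0, 0, 0], "twist": 0}
  ]
}}

```text
t: 18.4
tcp_pos: [424.7, -154.8, 30.2]
eef_rot: [3.142, -0.0, 0.156]
wrist_force: [0.6, -0.3, 0.5]
grip_width: 0.004
grasp_force: 0.0
```

Emit:
{"op": "drive_tool", "data": {
  "steps": [
    {"fingers": -1, "linear": [0, 0, 0.5], "twist": 0},
    {"fingers": -1, "linear": [0, 0, 0], "twist": 0},
    {"fingers": -1, "linear": [0, 0, 0], "twist": 0}
  ]
}}

```text
t: 18.7
tcp_pos: [424.5, -154.9, 25.1]
eef_rot: [3.141, -0.0, 0.156]
wrist_force: [0.9, -0.2, 0.2]
grip_width: 0.002
grasp_force: 0.0
```

Emit:
{"op": "drive_tool", "data": {
  "steps": [
    {"fingers": -1, "linear": [0, 0, 0.4], "twist": 0},
    {"fingers": -1, "linear": [0, 0, 0], "twist": 0},
    {"fingers": -1, "linear": [0, 0, 0], "twist": 0}
  ]
}}

```text
t: 19.0
tcp_pos: [424.2, -154.8, 20.7]
eef_rot: [-3.141, 0.0, 0.156]
wrist_force: [0.1, -0.6, 0.6]
grip_width: 0.005
grasp_force: 0.0
```

Emit:
{"op": "drive_tool", "data": {
  "steps": [
    {"fingers": -1, "linear": [1.2, -0.54, 0], "twist": 0},
    {"fingers": -1, "linear": [1.2, -0.54, 0], "twist": 0},
    {"fingers": -1, "linear": [1.0, -0.45, 0], "twist": 0},
    {"fingers": -1, "linear": [0.6, -0.27, 0], "twist": 0},
    {"fingers": -1, "linear": [0.5, -0.22, 0], "twist": 0},
    {"fingers": -1, "linear": [0.5, -0.22, 0], "twist": 0},
    {"fingers": -1, "linear": [0.5, -0.22, 0], "twist": 0},
    {"fingers": -1, "linear": [0.6, -0.27, 0], "twist": 0},
    {"fingers": -1, "linear": [0.6, -0.27, 0], "twist": 0}
  ]
}}

```text
t: 19.9
tcp_pos: [485.9, -114.6, 20.7]
eef_rot: [-3.141, 0.0, 0.155]
wrist_force: [-1.8, -0.8, 0.8]
grip_width: 0.004
grasp_force: 0.7
```

```bash
python3 - <<'E'
from h import *
i=optics.grab_frame("scene"); cv2.imwrite("pics/scene4.png",i[:,:,::-1])
for c in comps(mask(i,(0,90,60),(25,255,255))):
    (x,y),r=cv2.minEnclosingCircle(c)
    if 150<x<350 and y>150: print(x,y,r)
s=robot.get_state();print(s["tcp_pos"],s["wrist_force"])
E
```

```text
332.0 263.5 70.57807159423828
196.97134399414062 195.7809600830078 30.05348777770996
[ 487.11534727 -114.36029921   20.87379968] [0.71324727 0.36735934 0.53346285]
```

Emit:
{"op": "drive_tool", "data": {
  "steps": [
    {"fingers": -1, "linear": [0.6, -0.27, 0], "twist": 0},
    {"fingers": -1, "linear": [1.0, -0.45, 0], "twist": 0},
    {"fingers": -1, "linear": [1.4, -0.64, 0], "twist": 0},
    {"fingers": -1, "linear": [1.4, -0.64, 0], "twist": 0},
    {"fingers": -1, "linear": [1.4, -0.64, 0], "twist": 0},
    {"fingers": -1, "linear": [1.4, -0.64, 0], "twist": 0},
    {"fingers": -1, "linear": [1.4, -0.64, 0], "twist": 0},
    {"fingers": -1, "linear": [1.4, -0.64, 0], "twist": 0},
    {"fingers": -1, "linear": [1.4, -0.64, 0], "twist": 0},
    {"fingers": -1, "linear": [1.4, -0.64, 0], "twist": 0},
    {"fingers": -1, "linear": [1.4, -0.64, 0], "twist": 0},
    {"fingers": -1, "linear": [1.4, -0.64, 0], "twist": 0},
    {"fingers": -1, "linear": [1.4, -0.64, 0], "twist": 0},
    {"fingers": -1, "linear": [1.4, -0.64, 0], "twist": 0},
    {"fingers": -1, "linear": [1.2, -0.54, 0], "twist": 0},
    {"fingers": -1, "linear": [0.8, -0.36, 0], "twist": 0},
    {"fingers": -1, "linear": [0.4, -0.18, 0], "twist": 0},
    {"fingers": -1, "linear": [0, 0, 0], "twist": 0}
  ]
}}

```text
t: 21.75
tcp_pos: [677.2, 11.4, 20.7]
eef_rot: [-3.142, -0.001, 0.156]
wrist_force: [0.2, 0.4, 0.9]
grip_width: 0.002
grasp_force: 0.0
```

```bash
python3 - <<'E'
from h import *
i=optics.grab_frame("scene")[:,:,::-1]
cv2.imwrite("pics/s5.png",cv2.resize(i[140:300,180:420],(720,480),interpolation=cv2.INTER_CUBIC))
s=robot.get_state();print(s["tcp_pos"],s["wrist_force"])
E
```

```text
[676.81647143  11.1703858   20.72321801] [ 0.07725513  0.13807885 -0.58368423]
```

View pics/s5.png

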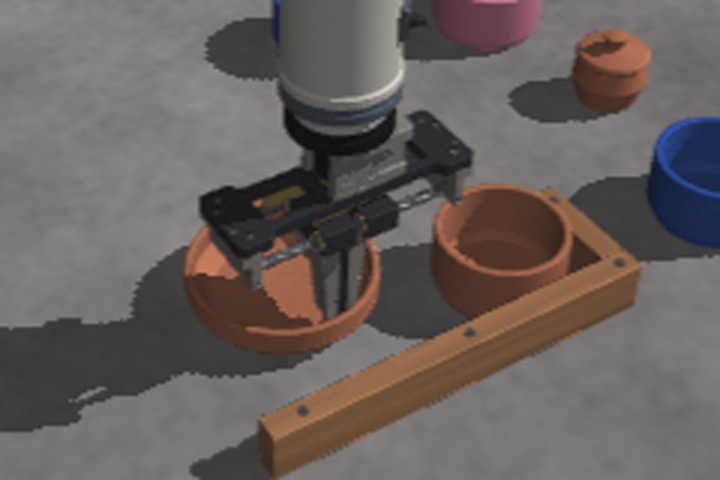

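The dish is being towed properly now and sits about 25 mm short of both the batten and the pot. Next I'll check that the gripper body's end brackets clear the pot's rim.

```bash
python3 - <<'E'
from h import *
m=optics.camera_model("scene"); f=192/np.tan(np.radians(m["fov_y"]/2)); T=np.linalg.inv(m["world_from_camera"])
R=np.array([[np.cos(.156),np.sin(.156)],[np.sin(.156),-np.cos(.156)]])
for u in((0,90),(35,90),(0,-90),(35,-90),(10,0)):
  for z in(20,60,80,100):
    w=R@u+[677,11.3]; p=T@[*w,z,1]; x,y=f*p[0]/p[2]+m["cx"],f*p[1]/p[2]+m["cy"]; print(u,z,round((x-180)*3),round((y-140)*3))
i=scene_top(); print({k:v for k,v in i.items() if k!="fence"})
E
```

```text
(0, 90) 20 229 362
(0, 90) 60 227 324
(0, 90) 80 226 304
(0, 90) 100 225 284
(35, 90) 20 253 394
(35, 90) 60 252 356
(35, 90) 80 251 336
(35, 90) 100 250 316
(0, -90) 20 431 272
(0, -90) 60 435 234
(0, -90) 80 436 215
(0, -90) 100 438 195
(35, -90) 20 458 300
(35, -90) 60 462 262
(35, -90) 80 464 242
(35, -90) 100 466 222
(10, 0) 20 341 324
(10, 0) 60 342 286
(10, 0) 80 342 266
(10, 0) 100 343 246
{'jar': (array([495.91775513, 352.52072144]), array([61.16520691, 70.34589386]), 35.78782272338867), 'dish': (array([689.99102783, 173.53794861]), array([117.27388763, 142.72564697]), 78.21642303466797)}
```

Emit:
{"op": "drive_tool", "data": {
  "steps": [
    {"fingers": -1, "linear": [0, 0.9, 0], "twist": 0},
    {"fingers": -1, "linear": [0, 0.9, 0], "twist": 0},
    {"fingers": -1, "linear": [0.6, 0, 0], "twist": 0},
    {"fingers": -1, "linear": [0.6, 0, 0], "twist": 0},
    {"fingers": -1, "linear": [0.6, 0, 0], "twist": 0},
    {"fingers": -1, "linear": [0.6, 0, 0], "twist": 0},
    {"fingers": -1, "linear": [0.6, 0, 0], "twist": 0},
    {"fingers": -1, "linear": [0.6, 0, 0], "twist": 0},
    {"fingers": -1, "linear": [0.4, 0, 0], "twist": 0},
    {"fingers": -1, "linear": [0, 0, 0], "twist": 0}
  ]
}}

```text
t: 22.85
tcp_pos: [719.9, -0.2, 20.7]
eef_rot: [3.142, -0.001, 0.156]
wrist_force: [-0.5, 0.3, -0.3]
grip_width: 0.008
grasp_force: 0.0
```

Emit:
{"op": "drive_tool", "data": {
  "steps": [
    {"fingers": -1, "linear": [0.3, 0, 0], "twist": 0},
    {"fingers": -1, "linear": [0.3, 0, 0], "twist": 0},
    {"fingers": -1, "linear": [0, 0, 0], "twist": 0}
  ]
}}

```text
t: 23.15
tcp_pos: [725.3, 0.5, 20.7]
eef_rot: [-3.142, -0.0, 0.156]
wrist_force: [-0.8, 0.2, -0.3]
grip_width: 0.005
grasp_force: 0.1
```

Emit:
{"op": "drive_tool", "data": {
  "steps": [
    {"fingers": -1, "linear": [0.2, 0, 0], "twist": 0},
    {"fingers": -1, "linear": [0.2, 0, 0], "twist": 0},
    {"fingers": -1, "linear": [0, 0, 0], "twist": 0}
  ]
}}

```text
t: 23.45
tcp_pos: [729.2, 1.1, 20.7]
eef_rot: [3.142, -0.0, 0.156]
wrist_force: [-1.7, 0.3, -1.0]
grip_width: 0.0
grasp_force: 0.3
```

Emit:
{"op": "drive_tool", "data": {
  "steps": [
    {"fingers": -1, "linear": [0.2, 0, 0], "twist": 0},
    {"fingers": -1, "linear": [0.2, 0, 0], "twist": 0},
    {"fingers": -1, "linear": [0, 0, 0], "twist": 0}
  ]
}}

```text
t: 23.75
tcp_pos: [733.2, 1.7, 20.8]
eef_rot: [3.142, -0.001, 0.156]
wrist_force: [-0.5, -0.1, -1.1]
grip_width: 0.003
grasp_force: 0.2
```

Emit:
{"op": "drive_tool", "data": {
  "steps": [
    {"fingers": -1, "linear": [0.2, 0, 0], "twist": 0},
    {"fingers": -1, "linear": [0, 0, 0], "twist": 0},
    {"fingers": -1, "linear": [0, 0, 0], "twist": 0}
  ]
}}

```text
t: 24.05
tcp_pos: [734.8, 2.0, 20.8]
eef_rot: [3.142, -0.0, 0.156]
wrist_force: [-1.3, -0.6, -0.7]
grip_width: 0.006
grasp_force: 0.5
```

Emit:
{"op": "drive_tool", "data": {
  "steps": [
    {"fingers": -1, "linear": [0.2, 0, 0], "twist": 0},
    {"fingers": -1, "linear": [0, 0, 0], "twist": 0},
    {"fingers": -1, "linear": [0, 0, 0], "twist": 0}
  ]
}}

```text
t: 24.35
tcp_pos: [735.2, 2.0, 20.7]
eef_rot: [-3.141, 0.003, 0.156]
wrist_force: [-7.2, -1.3, 3.9]
grip_width: 0.006
grasp_force: 3.5
```

Emit:
{"op": "drive_tool", "data": {
  "steps": [
    {"fingers": -1, "linear": [-1.0, 0, 0], "twist": 0},
    {"fingers": -1, "linear": [-1.5, 0, 0], "twist": 0},
    {"fingers": -1, "linear": [-1.5, -0.5, 0], "twist": 0},
    {"fingers": -1, "linear": [0, -1.5, 0], "twist": 0},
    {"fingers": -1, "linear": [0, -1.2, 0], "twist": 0},
    {"fingers": -1, "linear": [0, -0.8, 0], "twist": 0},
    {"fingers": -1, "linear": [0, -0.5, 0], "twist": 0},
    {"fingers": -1, "linear": [0, -0.5, 0], "twist": 0},
    {"fingers": -1, "linear": [0, -0.5, 0], "twist": 0},
    {"fingers": -1, "linear": [0, -0.5, 0], "twist": 0},
    {"fingers": -1, "linear": [0, -0.4, 0], "twist": 0},
    {"fingers": -1, "linear": [0, 0, 0], "twist": 0}
  ]
}}

```text
t: 25.55
tcp_pos: [687.2, 59.7, 20.7]
eef_rot: [-3.141, 0.0, 0.156]
wrist_force: [-0.7, -0.2, -0.2]
grip_width: 0.003
grasp_force: 0.2
```

Emit:
{"op": "drive_tool", "data": {
  "steps": [
    {"fingers": -1, "linear": [0, -0.3, 0], "twist": 0},
    {"fingers": -1, "linear": [0, -0.3, 0], "twist": 0},
    {"fingers": -1, "linear": [0, 0, 0], "twist": 0}
  ]
}}

```text
t: 25.85
tcp_pos: [686.3, 65.5, 20.8]
eef_rot: [-3.141, 0.0, 0.156]
wrist_force: [-0.3, -0.8, 0.2]
grip_width: 0.002
grasp_force: 0.4
```

Emit:
{"op": "drive_tool", "data": {
  "steps": [
    {"fingers": -1, "linear": [0, -0.2, 0], "twist": 0},
    {"fingers": -1, "linear": [0, -0.2, 0], "twist": 0},
    {"fingers": -1, "linear": [0, 0, 0], "twist": 0}
  ]
}}

```text
t: 26.15
tcp_pos: [685.7, 69.4, 20.8]
eef_rot: [-3.141, 0.0, 0.156]
wrist_force: [-0.3, -0.8, -0.1]
grip_width: 0.004
grasp_force: 0.5
```

```bash
python3 - <<'E'
from h import *
i=optics.grab_frame("scene")[:,:,::-1]
cv2.imwrite("pics/s6.png",cv2.resize(i[140:300,200:420],(770,560),interpolation=cv2.INTER_CUBIC))
E
```

```text
(no output)
```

View pics/s6.png

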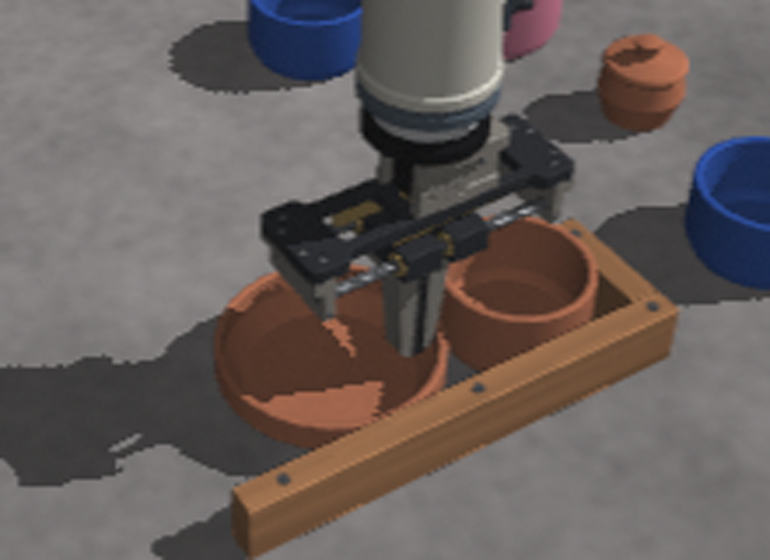

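The dish is against the long batten and a few millimetres from the pot.

Emit:
{"op": "drive_tool", "data": {
  "steps": [
    {"fingers": -1, "linear": [0, -0.2, 0], "twist": 0},
    {"fingers": -1, "linear": [0, -0.2, 0], "twist": 0},
    {"fingers": -1, "linear": [0, 0, 0], "twist": 0}
  ]
}}

```text
t: 26.5
tcp_pos: [685.0, 73.4, 20.8]
eef_rot: [-3.141, 0.0, 0.156]
wrist_force: [-1.0, -2.2, -0.7]
grip_width: 0.003
grasp_force: 0.5
```

Emit:
{"op": "drive_tool", "data": {
  "steps": [
    {"fingers": -1, "linear": [0, -0.2, 0], "twist": 0},
    {"fingers": -1, "linear": [0, 0, 0], "twist": 0},
    {"fingers": -1, "linear": [0, 0, 0], "twist": 0}
  ]
}}

```text
t: 26.8
tcp_pos: [684.8, 74.6, 20.8]
eef_rot: [3.141, 0.0, 0.156]
wrist_force: [-0.1, -5.7, -0.2]
grip_width: 0.007
grasp_force: 2.3
```

Emit:
{"op": "drive_tool", "data": {
  "steps": [
    {"fingers": -1, "linear": [0, -0.2, 0], "twist": 0},
    {"fingers": -1, "linear": [0, 0, 0], "twist": 0},
    {"fingers": -1, "linear": [0, 0, 0], "twist": 0}
  ]
}}

```text
t: 27.1
tcp_pos: [684.6, 75.2, 20.8]
eef_rot: [3.139, 0.0, 0.156]
wrist_force: [0.9, -11.4, -0.3]
grip_width: 0.004
grasp_force: 5.3
```

Emit:
{"op": "drive_tool", "data": {
  "steps": [
    {"fingers": -1, "linear": [0, 0.8, 0], "twist": 0},
    {"fingers": -1, "linear": [0, 1.2, 0], "twist": 0},
    {"fingers": -1, "linear": [1.2, 0, 0], "twist": 0},
    {"fingers": -1, "linear": [0.6, 0, 0], "twist": 0},
    {"fingers": -1, "linear": [0.3, 0, 0], "twist": 0},
    {"fingers": -1, "linear": [0, 0, 0], "twist": 0}
  ]
}}

```text
t: 27.7
tcp_pos: [708.9, 61.1, 20.7]
eef_rot: [-3.141, -0.0, 0.156]
wrist_force: [-0.6, -0.2, -0.4]
grip_width: 0.003
grasp_force: 0.0
```

Emit:
{"op": "drive_tool", "data": {
  "steps": [
    {"fingers": -1, "linear": [0.3, 0, 0], "twist": 0},
    {"fingers": -1, "linear": [0, 0, 0], "twist": 0},
    {"fingers": -1, "linear": [0, 0, 0], "twist": 0}
  ]
}}

```text
t: 28.0
tcp_pos: [710.5, 61.1, 20.5]
eef_rot: [-3.142, 0.001, 0.156]
wrist_force: [-2.7, -0.9, -0.0]
grip_width: 0.006
grasp_force: 1.3
```

Emit:
{"op": "drive_tool", "data": {
  "steps": [
    {"fingers": -1, "linear": [0.2, -0.1, 0], "twist": 0},
    {"fingers": -1, "linear": [0, 0, 0], "twist": 0},
    {"fingers": -1, "linear": [0, 0, 0], "twist": 0}
  ]
}}

```text
t: 28.3
tcp_pos: [711.1, 61.5, 20.3]
eef_rot: [3.141, 0.004, 0.156]
wrist_force: [-7.4, -3.4, 3.0]
grip_width: 0.006
grasp_force: 4.3
```

Emit:
{"op": "drive_tool", "data": {
  "steps": [
    {"fingers": -1, "linear": [0.1, -0.2, 0], "twist": 0},
    {"fingers": -1, "linear": [0, 0, 0], "twist": 0},
    {"fingers": -1, "linear": [0.1, -0.2, 0], "twist": 0},
    {"fingers": -1, "linear": [0, 0, 0], "twist": 0}
  ]
}}

```text
t: 28.7
tcp_pos: [711.4, 62.3, 20.2]
eef_rot: [3.137, 0.007, 0.157]
wrist_force: [-10.1, -18.7, 6.2]
grip_width: 0.007
grasp_force: 10.5
```

Emit:
{"op": "drive_tool", "data": {
  "steps": [
    {"fingers": -1, "linear": [0.1, -0.1, 0], "twist": 0},
    {"fingers": -1, "linear": [0.1, 0, 0], "twist": 0},
    {"fingers": -1, "linear": [0, 0, 0], "twist": 0}
  ]
}}

```text
t: 29.0
tcp_pos: [711.7, 62.5, 20.1]
eef_rot: [3.136, 0.011, 0.156]
wrist_force: [-15.5, -23.7, 10.6]
grip_width: 0.005
grasp_force: 13.9
```

Emit:
{"op": "drive_tool", "data": {
  "steps": [
    {"fingers": -1, "linear": [-0.6, 0.4, 0], "twist": 0},
    {"fingers": -1, "linear": [-1.2, 1.0, 0], "twist": 0},
    {"fingers": -1, "linear": [-1.2, 1.0, 0], "twist": 0},
    {"fingers": -1, "linear": [0, 0, 0], "twist": 0},
    {"fingers": -1, "linear": [0, 0, -2], "twist": 0},
    {"fingers": -1, "linear": [0, 0, -4], "twist": 0},
    {"fingers": -1, "linear": [0, 0, -4], "twist": 0},
    {"fingers": -1, "linear": [0, 0, -4], "twist": 0},
    {"fingers": -1, "linear": [-4, 1, 0], "twist": 0},
    {"fingers": -1, "linear": [-4, 2.5, 0], "twist": 0},
    {"fingers": -1, "linear": [-4, 2.5, 0], "twist": 0},
    {"fingers": -1, "linear": [-4, 2.5, 0], "twist": 0},
    {"fingers": -1, "linear": [-4, 2.5, 0], "twist": 0},
    {"fingers": -1, "linear": [-4, 2.5, 0], "twist": 0},
    {"fingers": -1, "linear": [-3, 2.5, 0], "twist": 0},
    {"fingers": -1, "linear": [0, 0, 0], "twist": 0},
    {"fingers": -1, "linear": [0, 0, 0], "twist": 0}
  ]
}}

```text
t: 30.7
tcp_pos: [448.8, -160.9, 161.3]
eef_rot: [3.141, -0.002, 0.154]
wrist_force: [-0.6, 0.1, -0.1]
grip_width: 0.003
grasp_force: 0.0
```

```bash
python3 - <<'E'
from h import *
for n in("scene","top"): cv2.imwrite(f"pics/{n}9.png",optics.grab_frame(n)[:,:,::-1])
a=cv2.imread("pics/scene9.png")[170:290,240:410];b=cv2.imread("pics/top9.png")[95:215,150:320]
cv2.imwrite("pics/c9.png",np.vstack([cv2.resize(i,(425,300),interpolation=cv2.INTER_CUBIC) for i in (a,b)]))
s=robot.get_state();print(s["t"],s["tcp_pos"],s["wrist_force"])
E
```

```text
30.8 [ 449.53210667 -160.02645136  161.10835152] [-0.54231613 -0.04686844  0.09000776]
```

View pics/c9.png

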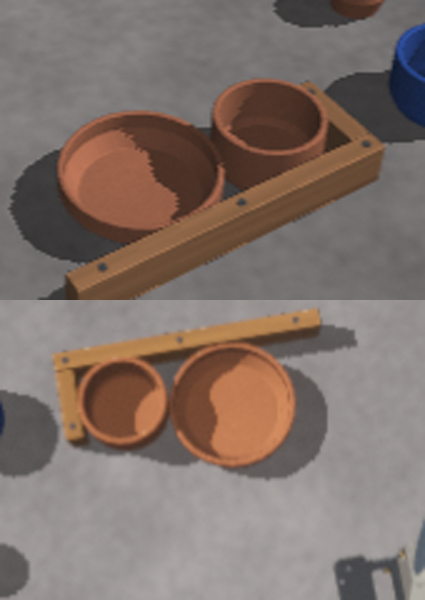

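```bash
python3 - <<'E'
from h import *
from scipy.optimize import least_squares
im=cv2.imread("pics/top9.png")[:,:,::-1]; M=mask(im,(0,80,60),(25,255,255))
H=cv2.cvtColor(im,cv2.COLOR_RGB2HSV)
M2=mask(im,(0,80,60),(12,255,255))  # clay only, wood hue ~14-15
ex=np.array([.988,.1547]);ey=np.array([-.1547,.988]);C=np.array([717.8,209.7])
for nm,z,c0,R in(("pot",60,(198.5,161),52),("dish",40,(243.5,161.5),75)):
    # radial outer edge samples, sub-pixel via last clay pixel
    pts=[]
    for t in np.radians(np.arange(0,360,3)):
        r=np.arange(0,34,.25); xs=c0[0]+r*np.cos(t); ys=c0[1]+r*np.sin(t)
        v=cv2.remap(M2,xs.astype(np.float32)[None],ys.astype(np.float32)[None],cv2.INTER_LINEAR)[0]>127
        k=np.flatnonzero(v & (r<(20 if nm=="pot" else 28)))
        pts.append((xs[k[-1]],ys[k[-1]]))
    w=cast("top",pts,z)
    q=least_squares(lambda p:np.hypot(*(w-p[:2]).T)-R,[w[:,0].mean(),w[:,1].mean()],loss="soft_l1",f_scale=1.5).x
    q3=least_squares(lambda p:np.hypot(*(w-p[:2]).T)-p[2],[*q,R],loss="soft_l1",f_scale=1.5).x
    d=q-C; print(nm,q,q3,"fence",d@ex,d@ey); globals()[nm]=q
print(np.hypot(*(pot-dish)))
E
```

```text
Traceback (most recent call last):
IndexError: index -1 is out of bounds for axis 0 with size 0
```

```bash
python3 - <<'E'
from h import *
from scipy.optimize import least_squares
im=cv2.imread("pics/top9.png")[:,:,::-1]
M2=mask(im,(0,80,60),(12,255,255))
ex=np.array([.988,.1547]);ey=np.array([-.1547,.988]);C=np.array([717.8,209.7])
for nm,z,c0,R,rm in(("pot",60,(199,136),52,20),("dish",40,(243.5,137),75,27)):
    pts=[]
    for t in np.radians(np.arange(0,360,3)):
        r=np.arange(0,rm,.25); xs=c0[0]+r*np.cos(t); ys=c0[1]+r*np.sin(t)
        v=cv2.remap(M2,xs.astype(np.float32)[None],ys.astype(np.float32)[None],cv2.INTER_LINEAR)[0]>127
        k=np.flatnonzero(v)
        if len(k) and k[-1]>len(r)*.7: pts.append((xs[k[-1]],ys[k[-1]]))
    w=cast("top",pts,z)
    q3=least_squares(lambda p:np.hypot(*(w-p[:2]).T)-p[2],[*w.mean(0),R],loss="soft_l1",f_scale=1.5).x
    q=q3[:2]; d=q-C; print(nm,len(pts),q3,"fence",d@ex,d@ey); globals()[nm]=q
print("dist",np.hypot(*(pot-dish)))
E
```

```text
pot 120 [670.86011115 147.19729328  55.29950816] fence -56.04577891445145 -54.491073435631364
dish 120 [671.82403055  23.17226743  75.81852067] fence -74.28009804189965 -177.176917303476
dist 124.0287715684352
```

```bash
python3 -c "
from workcell import robot
print(robot.close_job())"
```

```text
the job is handed in; nothing more can be done
None
```

I slid the pot into the inner corner, then slid the dish up against the long batten and the pot. The push forces and final pictures agree with contact on every side (to about 3 mm). I left the jar, cup and brush alone and handed the job in at about 31 s, with the gripper clear of everything.

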